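# Move a row of lab vessels to the empty rack in reverse order

## Task

Move the four vessels from the row of small dishes to the empty four-bay rack, in reverse order: the one that now stands furthest left, seen from the robot, goes into the rightmost bay, the next into the second bay from the right, and so on. Stand each on the floor of its bay, near the middle, never tip any over on the way, and do not disturb the measuring cylinder.

Things in the scene. Friction and masses are not known exactly. Their poses are not given: they have to be found in the camera images.
- reagent: reagent bottle, clear body, 60 mm diameter, 121 mm high, 0.24 kg; round screw cap (40 mm diameter) on top from 104 mm up; the body is straight-sided up to 82 mm and can be gripped there, then tapers to the cap. Origin at the centre of its underside, z up along its axis. 
- dropper: slim brown dropper bottle, 34 mm diameter, 109 mm high: brown body up to 64 mm, collar of 23 mm diameter from 64 to 80 mm (the place to grip), rubber bulb of 12 mm diameter above; treat all as rigid. Origin at the centre of its underside, z up along its axis. 
- vial: small glass sample vial, 24 mm diameter, 54 mm high, with black screw cap of 22 mm diameter from 42 mm up. Origin at the centre of its underside, z up along its axis. 
- beaker: small clear glass beaker, open top, 66 mm high, body 52 mm in diameter (to 60 mm height), 57 mm over the lip, spout reaching 31 mm from the axis towards its own -y; it starts with the spout pointing within 0.4 rad of along the row. Origin at the centre of its underside, z up along its axis. 
- dish_reagent: fixed square grey dish in which the reagent bottle stands at the start, 78 x 78 mm, one of four alike side by side at 80 mm pitch in a row that runs roughly left to right. Origin: centre of its underside, 4 mm above the worktop; y along the row (to the left, seen from the robot), x across it, z up. Floor 5 mm above its origin; rim 2 mm thick, 6 mm above the floor. It stays, so the dishes keep the starting order
- dish_dropper: fixed square grey dish in which the dropper bottle stands at the start, 78 x 78 mm, one of four alike side by side at 80 mm pitch in a row that runs roughly left to right. Origin: centre of its underside, 4 mm above the worktop; y along the row (to the left, seen from the robot), x across it, z up. Floor 5 mm above its origin; rim 2 mm thick, 6 mm above the floor. It stays, so the dishes keep the starting order
- dish_vial: fixed square grey dish in which the vial stands at the start, 78 x 78 mm, one of four alike side by side at 80 mm pitch in a row that runs roughly left to right. Origin: centre of its underside, 4 mm above the worktop; y along the row (to the left, seen from the robot), x across it, z up. Floor 5 mm above its origin; rim 2 mm thick, 6 mm above the floor. It stays, so the dishes keep the starting order
- dish_beaker: fixed square grey dish in which the beaker stands at the start, 78 x 78 mm, one of four alike side by side at 80 mm pitch in a row that runs roughly left to right. Origin: centre of its underside, 4 mm above the worktop; y along the row (to the left, seen from the robot), x across it, z up. Floor 5 mm above its origin; rim 2 mm thick, 6 mm above the floor. It stays, so the dishes keep the starting order
- rack: the empty rack: fixed grey tray, 82 x 334 mm with its end tabs, four bays in a row that runs roughly left to right. Origin: centre of its underside, on the worktop; y along the row (to the left, seen from the robot), x across it, z up. Bay floors at z = 9 mm; bay centres at x = 0, y = -120, -40, 40, 120 mm, each with a printed ring; bays 76 x 77 mm inside, ribs 3 mm thick, 6 mm above the floor
- cylinder: bystander: measuring cylinder, 200 mm high, clear tube of 30 mm diameter on a blue hexagonal foot, 57 mm; stands loose behind and between the two rows. Origin at the centre of its underside, z up
Mind the look-alikes: they are no part of the job. What is shaped like the dish_vial but pink or purple is not meant.

How it is judged:
At the end, for the whole second after the job is handed in: Each vessel stands upright (within 0.12 rad) and at rest on the floor of a bay of the rack, its axis within 15 mm of the bay's centre both along and across the row, and the left-to-right order is the reverse of the starting order (the order of the dishes they came from) (((y of each of dish_dropper, dish_vial, dish_beaker in the frame of dish_reagent below 0 m and y of reagent in the frame of rack between -0.135 and -0.105 m) or (y of each of dish_dropper, dish_vial in the frame of dish_reagent below 0 m and y of dish_beaker in the frame of dish_reagent above 0 m and y of reagent in the frame of rack between -0.055 and -0.025 m) or (y of each of dish_dropper, dish_beaker in the frame of dish_reagent below 0 m and y of dish_vial in the frame of dish_reagent above 0 m and y of reagent in the frame of rack between -0.055 and -0.025 m) or (y of dish_dropper in the frame of dish_reagent below 0 m and y of each of dish_vial, dish_beaker in the frame of dish_reagent above 0 m and y of reagent in the frame of rack between 0.025 and 0.055 m) or (y of dish_dropper in the frame of dish_reagent above 0 m and y of each of dish_vial, dish_beaker in the frame of dish_reagent below 0 m and y of reagent in the frame of rack between -0.055 and -0.025 m) or (y of each of dish_dropper, dish_beaker in the frame of dish_reagent above 0 m and y of dish_vial in the frame of dish_reagent below 0 m and y of reagent in the frame of rack between 0.025 and 0.055 m) or (y of each of dish_dropper, dish_vial in the frame of dish_reagent above 0 m and y of dish_beaker in the frame of dish_reagent below 0 m and y of reagent in the frame of rack between 0.025 and 0.055 m) or (y of each of dish_dropper, dish_vial, dish_beaker in the frame of dish_reagent above 0 m and y of reagent in the frame of rack between 0.105 and 0.135 m)) and x of reagent in the frame of rack between -0.015 and 0.015 m and z of reagent in the frame of rack between 0.004 and 0.013 m and angle between each of reagent, dropper, vial, beaker's own z axis and vertical below 0.12 rad and linear speed of each of reagent, dropper, vial, beaker below 0.02 m/s and ((y of each of dish_reagent, dish_vial, dish_beaker in the frame of dish_dropper below 0 m and y of dropper in the frame of rack between -0.135 and -0.105 m) or (y of each of dish_reagent, dish_vial in the frame of dish_dropper below 0 m and y of dish_beaker in the frame of dish_dropper above 0 m and y of dropper in the frame of rack between -0.055 and -0.025 m) or (y of each of dish_reagent, dish_beaker in the frame of dish_dropper below 0 m and y of dish_vial in the frame of dish_dropper above 0 m and y of dropper in the frame of rack between -0.055 and -0.025 m) or (y of dish_reagent in the frame of dish_dropper below 0 m and y of each of dish_vial, dish_beaker in the frame of dish_dropper above 0 m and y of dropper in the frame of rack between 0.025 and 0.055 m) or (y of dish_reagent in the frame of dish_dropper above 0 m and y of each of dish_vial, dish_beaker in the frame of dish_dropper below 0 m and y of dropper in the frame of rack between -0.055 and -0.025 m) or (y of each of dish_reagent, dish_beaker in the frame of dish_dropper above 0 m and y of dish_vial in the frame of dish_dropper below 0 m and y of dropper in the frame of rack between 0.025 and 0.055 m) or (y of each of dish_reagent, dish_vial in the frame of dish_dropper above 0 m and y of dish_beaker in the frame of dish_dropper below 0 m and y of dropper in the frame of rack between 0.025 and 0.055 m) or (y of each of dish_reagent, dish_vial, dish_beaker in the frame of dish_dropper above 0 m and y of dropper in the frame of rack between 0.105 and 0.135 m)) and x of dropper in the frame of rack between -0.015 and 0.015 m and z of dropper in the frame of rack between 0.004 and 0.013 m and ((y of each of dish_reagent, dish_dropper, dish_beaker in the frame of dish_vial below 0 m and y of vial in the frame of rack between -0.135 and -0.105 m) or (y of each of dish_reagent, dish_dropper in the frame of dish_vial below 0 m and y of dish_beaker in the frame of dish_vial above 0 m and y of vial in the frame of rack between -0.055 and -0.025 m) or (y of each of dish_reagent, dish_beaker in the frame of dish_vial below 0 m and y of dish_dropper in the frame of dish_vial above 0 m and y of vial in the frame of rack between -0.055 and -0.025 m) or (y of dish_reagent in the frame of dish_vial below 0 m and y of each of dish_dropper, dish_beaker in the frame of dish_vial above 0 m and y of vial in the frame of rack between 0.025 and 0.055 m) or (y of dish_reagent in the frame of dish_vial above 0 m and y of each of dish_dropper, dish_beaker in the frame of dish_vial below 0 m and y of vial in the frame of rack between -0.055 and -0.025 m) or (y of each of dish_reagent, dish_beaker in the frame of dish_vial above 0 m and y of dish_dropper in the frame of dish_vial below 0 m and y of vial in the frame of rack between 0.025 and 0.055 m) or (y of each of dish_reagent, dish_dropper in the frame of dish_vial above 0 m and y of dish_beaker in the frame of dish_vial below 0 m and y of vial in the frame of rack between 0.025 and 0.055 m) or (y of each of dish_reagent, dish_dropper, dish_beaker in the frame of dish_vial above 0 m and y of vial in the frame of rack between 0.105 and 0.135 m)) and x of vial in the frame of rack between -0.015 and 0.015 m and z of vial in the frame of rack between 0.004 and 0.013 m and ((y of each of dish_reagent, dish_dropper, dish_vial in the frame of dish_beaker below 0 m and y of beaker in the frame of rack between -0.135 and -0.105 m) or (y of each of dish_reagent, dish_dropper in the frame of dish_beaker below 0 m and y of dish_vial in the frame of dish_beaker above 0 m and y of beaker in the frame of rack between -0.055 and -0.025 m) or (y of each of dish_reagent, dish_vial in the frame of dish_beaker below 0 m and y of dish_dropper in the frame of dish_beaker above 0 m and y of beaker in the frame of rack between -0.055 and -0.025 m) or (y of dish_reagent in the frame of dish_beaker below 0 m and y of each of dish_dropper, dish_vial in the frame of dish_beaker above 0 m and y of beaker in the frame of rack between 0.025 and 0.055 m) or (y of dish_reagent in the frame of dish_beaker above 0 m and y of each of dish_dropper, dish_vial in the frame of dish_beaker below 0 m and y of beaker in the frame of rack between -0.055 and -0.025 m) or (y of each of dish_reagent, dish_vial in the frame of dish_beaker above 0 m and y of dish_dropper in the frame of dish_beaker below 0 m and y of beaker in the frame of rack between 0.025 and 0.055 m) or (y of each of dish_reagent, dish_dropper in the frame of dish_beaker above 0 m and y of dish_vial in the frame of dish_beaker below 0 m and y of beaker in the frame of rack between 0.025 and 0.055 m) or (y of each of dish_reagent, dish_dropper, dish_vial in the frame of dish_beaker above 0 m and y of beaker in the frame of rack between 0.105 and 0.135 m)) and x of beaker in the frame of rack between -0.015 and 0.015 m and z of beaker in the frame of rack between 0.004 and 0.013 m); the robot touches nothing.
It fails at once if a vessel is tipped over (more than 0.7 rad) (angle between any of reagent, dropper, vial, beaker's own z axis and vertical above 0.7 rad).
It fails at once if the measuring cylinder is shifted by more than 30 mm or tipped (distance of cylinder from where it was at the start of the episode above 0.03 m or angle between cylinder's own z axis and vertical above 0.3 rad).
It also fails if it takes over 118 s, if anything falls off the work surface, if the arm or the gripper's body presses on something with over 40 N, if the wrist force passes 120 N, or if a joint passes its speed limit or range.

## Robot

A 7-joint arm with a two-finger parallel gripper is mounted at the origin on a cart in front of the work surface, level with it; the furniture and walls round the work are solid. World frame = base frame: x ahead of the robot, y to its left, z up, the work surface at z = 0. Lengths are in m, angles in rad, forces in N, time in s.
With the tool pointing down it reaches from about 0.4 to 0.85 m from the base axis. Payload 4.5 kg.
Tool frame: the origin (TCP) lies on the centre line of the jaws, within the pads' length; the fingertips stand ahead of it and the grasp point (between the pads) lies 6 mm ahead of it (r.tcp_to_tips is the x of the fingertips in the tool frame, in m); x points along the fingers, y is the direction in which the jaws open and shut, and the axes are right-handed (so a half turn about x gives the same grasp; the last joint's range is limited). The gripper opens to 88 mm and grips with 3 to 60 N. Pads are 18 mm wide; open, the fingers measure 123 mm over their backs; the gripper's body (75 mm by 187 mm) begins 45 mm behind the grasp point.
Start: joints at [1.306, 0.689, -0.195, 1.565, 0.157, 0.902, -0.215], TCP at [0.184, -0.597, 0.264] pointing down, gripper open.
Joint ranges: [-3.01, 3.01], [-0.46, 2.08], [-1.47, 1.51], [0.13, 2.56], [-1, 4.14], [0.04, 2.09], [-2.66, 2.66]. Speed limits (rad/s): [2.57, 2.57, 3.14, 3.14, 3.14, 3.14, 3.14].

## Interface

Orientations are given as a unit quaternion [x, y, z, w].
In Python, from plant import r gives the robot as it stands.
- The arm moves only by the tool play_rows, never from a script. Its argument "targets" is a list of rows, each a list of 3 entries, a list of its own where there are three numbers: the turn, a rotation vector about the world's x, y, z in rad, then the shift along the world's x, y, z in units of 40 mm (1.0 is 40 mm), then the closure in counts, from 0 (fully open) to 255 (shut). A call has 1 to 5 rows; each row shifts and turns the commanded pose from where the row before left it; what a row does not reach is not made up. A row lasts 1/10 s, in which the tool goes at most 50 mm and 8.59 degrees, less where a joint would pass 70% of its speed; a pose out of reach is approached as far as the arm can. A call is refused whole if a number of a shift passes 1 or a number of a turn 0.15, either way. A call with a gripper value outside its range is refused whole. The fingers move at their own pace and stop on an object; "newtons" is the grip in N (left out, the last holds). Time passes only in rows, so rows that do not move let the fingers close. It gives the time, the measured TCP pose, the force and the opening at its end, in the units of the state.
- r.get_state(): the state, without advancing time (a new reading comes with each control period).
- r.snapshot(name): name is "scene" or "top"; returns a dict with "color" (480x640x3 uint8, red, green, blue), "fx", "fy", "cx", "cy" (pixels), "cam_to_world" (4x4, takes a point from camera to world coordinates). Camera axes: x right, y up, looking along -z (the intrinsics and any distortion apply to the point x, -y, -z); pixel columns grow to the right and rows downward; lengths in m; the calibration is good to about 2 mm. A picture is of the moment at which its call begins. There is no depth.
- r.finish_job(): hands the job in, once; it reports no verdict.
The state is a dict: "clock": time; "q": joint angles; "qd": joint speeds; "joint_torque": joint torques, N m; "tool_pos": TCP position; "eef_rot": TCP orientation; "contact_force": force on the tool from outside, world axes, zero at the start; "moment": the same for the moment, N m; "opening": opening from 0.0 (shut) to 1.0 (fully open).
Only numpy, scipy, OpenCV 4.12 (cv2) and the standard library are available. Lean on these libraries where they do the work, as an engineer would, in place of code of your own. Each camera call takes 0.05 s, during which the arm holds its last target.

## Working session

There is one attempt and no reset: what is moved stays moved. The work goes in short steps, Python scripts to look and compute and a tool call to move; the robot and the scene stay as the last step left them, time stands still between calls to the robot, and variables do not carry over. Pictures are saved under pics/ and viewed, and the job is handed in when it is done.

Besides the shell and the picture viewer there is one more tool, called as a command line: name --argument value ..., lists and objects as JSON in quotes. play_rows: Moves the arm, as the interface text tells. Its arguments: {"type":"object","properties":{"targets":{"type":"array","items":{"type":"array"}},"newtons":{"type":"number"}},"required":["targets"]}

```bash
ls; mkdir -p pics
cat > h.py <<'E'
import cv2,numpy as np,json
from plant import r
def snap(n,tag):
    s=r.snapshot(n); cv2.imwrite(f'pics/{tag}.png',s['color'][:,:,::-1]); 
    c={k:(np.array(v).tolist()) for k,v in s.items() if k!='color'}
    json.dump(c,open(f'pics/{tag}.json','w')); return s
def load(tag): return json.load(open(f'pics/{tag}.json'))
def ray(c,u,v,z):
    T=np.array(c['cam_to_world']); d=T[:3,:3]@np.array([(u-c['cx'])/c['fx'],-(v-c['cy'])/c['fy'],-1]); o=T[:3,3]
    return o+d*(z-o[2])/d[2]
def proj(c,p):
    T=np.array(c['cam_to_world']); q=T[:3,:3].T@(np.array(p)-T[:3,3])
    return c['cx']+c['fx']*q[0]/-q[2], c['cy']-c['fy']*q[1]/-q[2]
E
python3 - <<'E'
from h import *
for n in('scene','top'):
    s=snap(n,n+'0'); print({k:np.round(v,3).tolist() for k,v in s.items() if k!='color'})
print(r.get_state(), r.tcp_to_tips)
E
```

```text
pics
{'fx': 540.136, 'fy': 540.136, 'cx': 318.912, 'cy': 252.026, 'cam_to_world': [[-0.837, 0.329, -0.437, 0.117], [-0.547, -0.482, 0.685, 0.659], [0.015, 0.812, 0.583, 0.654], [0.0, 0.0, 0.0, 1.0]]}
{'fx': 465.065, 'fy': 465.065, 'cx': 324.168, 'cy': 246.849, 'cam_to_world': [[-0.02, 0.991, -0.13, 0.485], [-0.999, -0.024, -0.026, -0.091], [-0.029, 0.129, 0.991, 0.926], [0.0, 0.0, 0.0, 1.0]]}
{'clock': 0.1, 'q': array([ 1.30583128,  0.68992197, -0.19452349,  1.566202  ,  0.15729695,
        0.90249336, -0.21512661]), 'qd': array([ 0.0023017 , -0.0039297 ,  0.00190957, -0.00239508,  0.00129622,
       -0.00246838, -0.0002897 ]), 'joint_torque': array([-4.11436326e-03, -5.28491521e+01, -1.27179567e+00, -1.53835076e+01,
       -5.25465072e-02,  1.90783772e-03,  7.08906418e-05]), 'tool_pos': array([ 0.18377757, -0.59683724,  0.26298677]), 'eef_rot': array([-0.69910492, -0.10581722,  0.69935349, -0.10468867]), 'contact_force': array([ 0.51084821,  0.86633947, -0.32987625]), 'moment': array([-0.00621946, -0.00588335,  0.01720353]), 'opening': 0.999351760277168} 0.025
```

View pics/scene0.png

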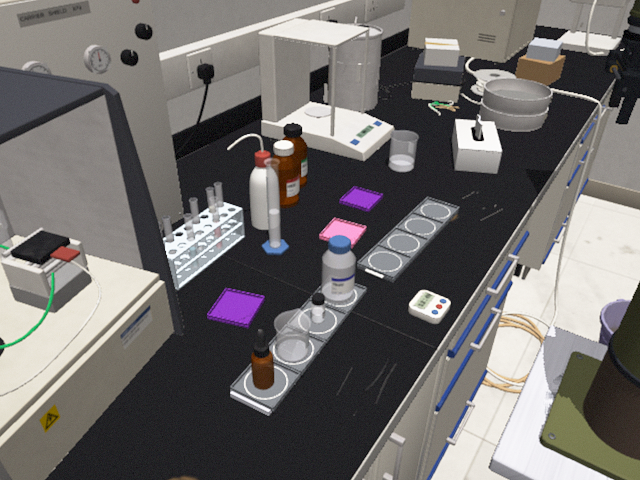

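View pics/top0.png

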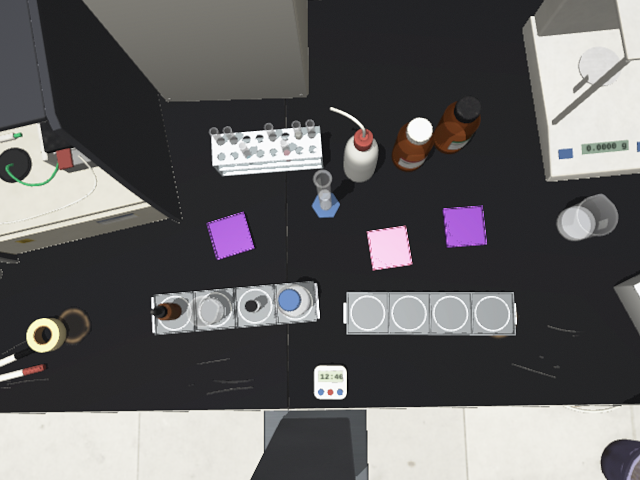

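The order from the left is dropper, beaker, vial, reagent. The rack is on the right. I'll zoom in to measure.

Run:
```python
import cv2
a=cv2.imread('pics/top0.png')
cv2.imwrite('pics/z1.png',cv2.resize(a[275:340,145:325],None,fx=4.4,fy=4.4,interpolation=2))
cv2.imwrite('pics/z2.png',cv2.resize(a[280:345,340:520],None,fx=4.4,fy=4.4,interpolation=2))
b=cv2.imread('pics/scene0.png')
cv2.imwrite('pics/z3.png',cv2.resize(b[225:415,225:375],None,fx=3.15,fy=3.15,interpolation=2))
```

```text
(no output)
```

View pics/z1.png

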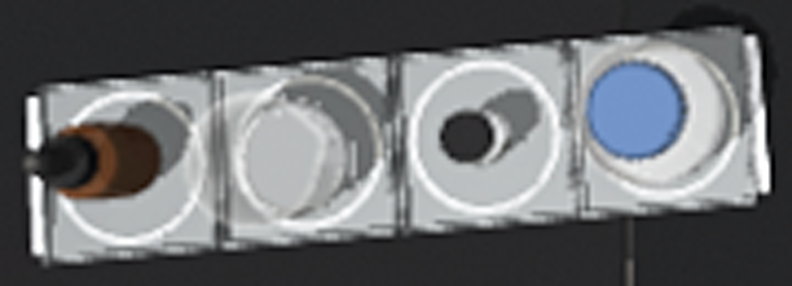

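View pics/z2.png

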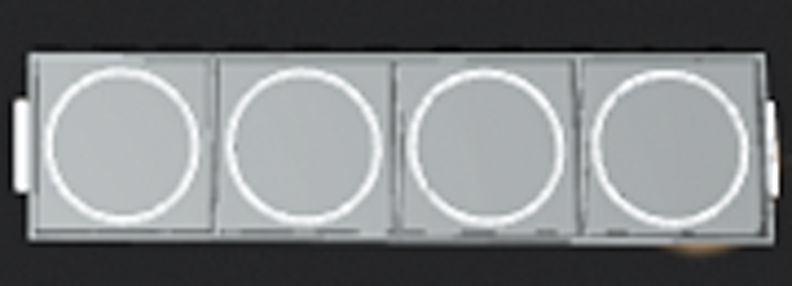

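View pics/z3.png

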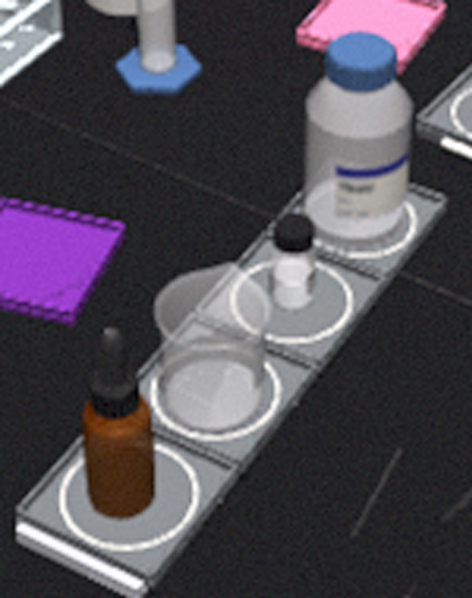

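Run:
```python
from h import *
ct,cs=load('top0'),load('scene0')
f1=lambda x,y:((x+.5)/4.4-.5+145,(y+.5)/4.4-.5+275)
f2=lambda x,y:((x+.5)/4.4-.5+340,(y+.5)/4.4-.5+280)
f3=lambda x,y:((x+.5)/3.15-.5+225,(y+.5)/3.15-.5+225)
for n,p,z in[('ring1',(132,168),.009),('ring2',(310,148),.009),('ring3',(490,137),.009),('ring4',(660,117),.009),('reag',(636,110),.13),('vial',(467,136),.063),('drop',(30,162),.116),('beakbase',(287,157),.012),('beakrim',(263,158),.075)]: print(n,ray(ct,*f1(*p),z).round(4))
for n,p in[('L1',(122,145)),('L2',(304,146)),('R2',(487,148)),('R1',(670,150))]: print('rack',n,ray(ct,*f2(*p),.009).round(4))
for n,p,z in[('reag',(362,50),.13),('vial',(295,225),.063),('drop',(110,332),.117),('beakbase',(212,395),.01),('beakrim',(212,299),.075),('ring1',(130,494),.009),('ring2',(216,394),.009),('ring3',(291,300),.009),('cyl',(156,70),.01)]: print('S',n,ray(cs,*f3(*p),z).round(4))
for n,p in[('L1',(384,263)),('L2',(404,237)),('R2',(420,222)),('R1',(435.5,211))]: print('S rack',n,ray(cs,*p,.009).round(4))
print('cyl',ray(ct,325,206,.01))
```

```text
ring1 [0.4812 0.2304 0.009 ]
ring2 [0.4885 0.1502 0.009 ]
ring3 [0.4918 0.0694 0.009 ]
ring4 [ 0.4991 -0.0068  0.009 ]
reag [ 0.5001 -0.0086  0.13  ]
vial [0.492  0.0696 0.063 ]
drop [0.4849 0.2338 0.116 ]
beakbase [0.4847 0.1597 0.012 ]
beakrim [0.4846 0.1525 0.075 ]
rack L1 [ 0.4742 -0.1485  0.009 ]
rack L2 [ 0.4722 -0.2286  0.009 ]
rack R2 [ 0.4697 -0.3088  0.009 ]
rack R1 [ 0.4673 -0.3885  0.009 ]
S reag [ 0.4987 -0.0049  0.13  ]
S vial [0.491 0.072 0.063]
S drop [0.4851 0.2343 0.117 ]
S beakbase [0.4859 0.1568 0.01  ]
S beakrim [0.4865 0.1544 0.075 ]
S ring1 [0.4813 0.2321 0.009 ]
S ring2 [0.4852 0.1543 0.009 ]
S ring3 [0.492 0.073 0.009]
S cyl [ 0.6859 -0.0607  0.01  ]
S rack L1 [ 0.4723 -0.1405  0.009 ]
S rack L2 [ 0.48   -0.2475  0.009 ]
S rack R2 [ 0.4767 -0.3221  0.009 ]
S rack R1 [ 0.4669 -0.386   0.009 ]
cyl [ 0.68785026 -0.07033121  0.01      ]
```

```bash
cat >> h.py <<'E'
from scipy.spatial.transform import Rotation as R
def st(tgt=None,psi=None):
    s=r.get_state(); A=R.from_quat(s['eef_rot']).as_matrix()
    print('t',round(s['clock'],2),'p',s['tool_pos'].round(4),'op mm',round(s['opening']*88,1),'F',s['contact_force'].round(1))
    print('toolx',A[:,0].round(3),'tooly',A[:,1].round(3),'q',s['q'].round(2))
    if tgt is not None: print('shift units',((np.array(tgt)-s['tool_pos'])/.04).round(2))
    if psi is not None:
        for sg in(1,-1):
            x=np.array([0,0,-1.]);y=sg*np.array([np.cos(psi),np.sin(psi),0]); D=np.c_[x,y,np.cross(x,y)]
            print('turn',sg,R.from_matrix(D@A.T).as_rotvec().round(3))
E
python3 -c "
from h import *
st([.485,.234,.26],.075)"
```

```text
t 0.1 p [ 0.1838 -0.5968  0.263 ] op mm 87.9 F [ 0.5  0.9 -0.3]
toolx [-0.001  0.002 -1.   ] tooly [ 0.294 -0.956 -0.002] q [ 1.31  0.69 -0.19  1.57  0.16  0.9  -0.22]
shift units [ 7.53 20.77 -0.07]
turn 1 [-1.000e-03 -2.000e-03  1.347e+00]
turn -1 [-2.000e-03  1.000e-03 -1.795e+00]
```

play_rows --targets '[[[0,0,0.14],[0.9,0.4,0],0],[[0,0,0.14],[0.9,0.6,0],0],[[0,0,0.14],[0.9,0.7,0],0],[[0,0,0.14],[0.9,0.8,0],0],[[0,0,0.14],[0.9,0.8,0],0]]' --newtons 25

```text
clock: 0.6
tool_pos: [0.365, -0.4639, 0.2634]
eef_rot: [-0.62, -0.34, 0.62, -0.34]
contact_force: [0.9, 0.3, -0.6]
opening: 1.001
```

```bash
python3 -c "
from h import *
st([.485,.234,.26],.075)"
```

```text
t 0.6 p [ 0.365  -0.4639  0.2634] op mm 88.1 F [ 0.9  0.3 -0.6]
toolx [-0.  0. -1.] tooly [ 0.844 -0.537 -0.001] q [ 1.04  0.66 -0.38  1.67  0.3   0.87 -0.02]
shift units [ 3.   17.45 -0.09]
turn 1 [-0.    -0.001  0.642]
turn -1 [-1.0e-03  0.0e+00 -2.5e+00]
```

play_rows --targets '[[[0,0,0.13],[0.3,1,0],0],[[0,0,0.13],[0.3,1,0],0],[[0,0,0.13],[0.3,1,0],0],[[0,0,0.13],[0.3,1,0],0],[[0,0,0.12],[0.3,1,0],0]]'

```text
clock: 1.1
tool_pos: [0.424, -0.2637, 0.2636]
eef_rot: [0.481, 0.518, -0.481, 0.518]
contact_force: [-0.1, 0.9, -0.4]
opening: 1.002
```

play_rows --targets '[[[0,0,0],[0.3,1,0],0],[[0,0,0],[0.3,1,0],0],[[0,0,0],[0.3,1,0],0],[[0,0,0],[0.3,1,0],0],[[0,0,0],[0.3,1,0],0]]'

```text
clock: 1.6
tool_pos: [0.4841, -0.0638, 0.2636]
eef_rot: [0.483, 0.517, -0.483, 0.517]
contact_force: [0.8, -1.1, -0.7]
opening: 0.996
```

play_rows --targets '[[[0,0,0],[0,1,0],0],[[0,0,0],[0,1,0],0],[[0,0,0],[0,1,0],0],[[0,0,0],[0,1,0],0],[[0,0,0],[0,1,0],0]]'

```text
clock: 2.1
tool_pos: [0.4836, 0.1361, 0.2635]
eef_rot: [0.483, 0.517, -0.483, 0.517]
contact_force: [1.0, -0.4, 0.1]
opening: 1.003
```

```bash
python3 -c "
from h import *
st([.485,.234,.089],.075)"
```

```text
t 2.1 p [0.4836 0.1361 0.2635] op mm 88.3 F [ 1.  -0.4  0.1]
toolx [-0. -0. -1.] tooly [ 0.998  0.068 -0.001] q [-0.05  0.56 -0.5   1.92  0.39  0.75 -0.7 ]
shift units [ 0.03  2.45 -4.36]
turn 1 [ 0.    -0.     0.007]
turn -1 [-1.000e-03 -1.000e-03 -3.135e+00]
```

play_rows --targets '[[[0,0,0],[0,0.9,0],0],[[0,0,0],[0,0.9,0],0],[[0,0,0],[0.03,0.65,-0.5],0],[[0,0,0],[0,0,-0.9],0],[[0,0,0],[0,0,-0.9],0]]'

```text
clock: 2.6
tool_pos: [0.4852, 0.2341, 0.1709]
eef_rot: [0.483, 0.517, -0.482, 0.517]
contact_force: [-0.1, -0.6, -1.3]
opening: 0.998
```

```bash
python3 -c "
from h import *
st([.485,.234,.089],.075)
snap('scene','s1');snap('top','t1')
a=cv2.imread('pics/s1.png')[200:440,180:400];b=cv2.imread('pics/t1.png')[230:380,110:330]
cv2.imwrite('pics/c1.png',np.vstack([cv2.resize(a,None,fx=1.6,fy=1.6),cv2.resize(b[:130],None,fx=1.6,fy=1.6)]))"
```

```text
t 2.6 p [0.4852 0.2341 0.1709] op mm 87.8 F [-0.1 -0.6 -1.3]
toolx [ 0.001  0.001 -1.   ] tooly [0.998 0.07  0.001] q [-0.29  0.74 -0.4   1.91  0.49  0.59 -0.94]
shift units [-0.01 -0.   -2.05]
turn 1 [-0.001  0.001  0.005]
turn -1 [ 2.000e-03  2.000e-03 -3.136e+00]
```

View pics/c1.png

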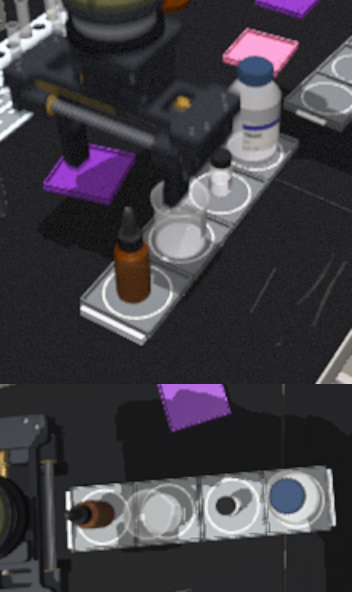

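```bash
python3 -c "
from h import *
for t in('t1','s1'):
  c=load(t)
  for p in([.485,.234,.118],[.485,.234,.171],[.485,.234,.15],[.53,.234,.15],[.44,.234,.15],[.53,.234,.25],[.44,.234,.25]): print(t,p,np.round(proj(c,p)))
a=cv2.imread('pics/s1.png')[180:420,150:350];cv2.imwrite('pics/c2.png',cv2.resize(a,None,fx=2.4,fy=2.4))
a=cv2.imread('pics/t1.png')[200:400,50:250];cv2.imwrite('pics/c3.png',cv2.resize(a,None,fx=2.4,fy=2.4))
"
```

```text
t1 [0.485, 0.234, 0.118] [151. 311.]
t1 [0.485, 0.234, 0.171] [138. 312.]
t1 [0.485, 0.234, 0.15] [143. 312.]
t1 [0.53, 0.234, 0.15] [144. 285.]
t1 [0.44, 0.234, 0.15] [142. 339.]
t1 [0.53, 0.234, 0.25] [116. 281.]
t1 [0.44, 0.234, 0.25] [114. 344.]
s1 [0.485, 0.234, 0.118] [260. 329.]
s1 [0.485, 0.234, 0.171] [258. 301.]
s1 [0.485, 0.234, 0.15] [259. 313.]
s1 [0.53, 0.234, 0.15] [234. 301.]
s1 [0.44, 0.234, 0.15] [285. 325.]
s1 [0.53, 0.234, 0.25] [228. 243.]
s1 [0.44, 0.234, 0.25] [283. 266.]
```

View pics/c2.png

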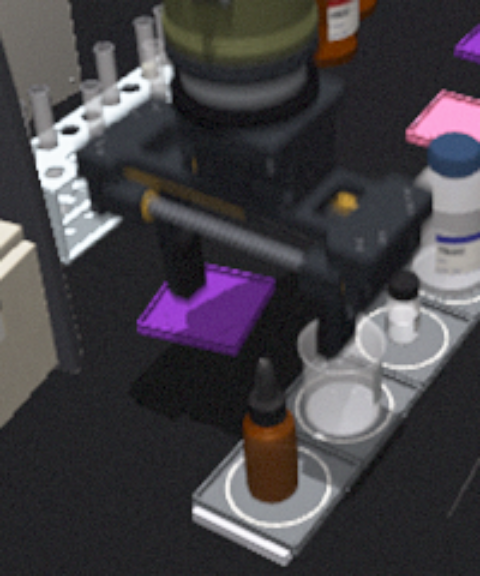

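View pics/c3.png

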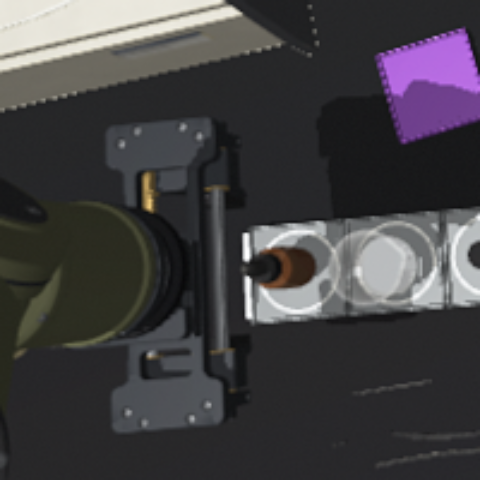

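play_rows --targets '[[[0,0,0],[0,0,-0.8],0],[[0,0,0],[0,0,-0.8],0],[[0,0,0],[0,0,-0.45],0],[[0,0,0],[0,0,0],120],[[0,0,0],[0,0,0],120]]' --newtons 20

```text
clock: 3.2
tool_pos: [0.4859, 0.2331, 0.091]
eef_rot: [0.483, 0.516, -0.482, 0.517]
contact_force: [0.3, -0.8, 0.6]
opening: 0.843
```

play_rows --targets '[[[0,0,0],[0,0,0],255],[[0,0,0],[0,0,0],255],[[0,0,0],[0,0,0],255],[[0,0,0],[0,0,0],255],[[0,0,0],[0,0,0],255]]'

```text
clock: 3.7
tool_pos: [0.4853, 0.2327, 0.09]
eef_rot: [0.483, 0.517, -0.483, 0.517]
contact_force: [0.4, -1.1, -0.1]
opening: 0.386
```

```bash
python3 -c "
from h import *
st()
snap('scene','s2')
a=cv2.imread('pics/s2.png')[200:440,150:350];cv2.imwrite('pics/c4.png',cv2.resize(a,None,fx=2.4,fy=2.4))
"
```

```text
t 3.7 p [0.4853 0.2327 0.09  ] op mm 34.0 F [ 0.4 -1.1 -0.1]
toolx [ 0.  0. -1.] tooly [0.998 0.068 0.   ] q [-0.36  0.86 -0.29  1.95  0.58  0.41 -1.03]
```

View pics/c4.png

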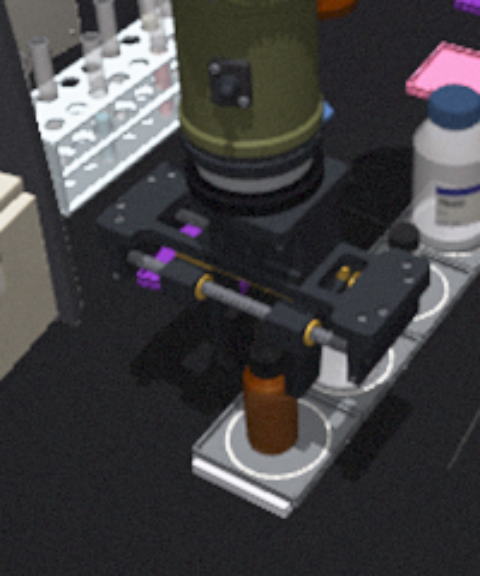

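play_rows --targets '[[[0,0,0],[0,0,0],120],[[0,0,0],[0,0,0],120],[[0,0,0],[0,0.02,0.28],120],[[0,0,0],[0,0,0],255],[[0,0,0],[0,0,0],255]]'

```text
clock: 4.25
tool_pos: [0.4855, 0.2337, 0.1015]
eef_rot: [0.483, 0.517, -0.482, 0.517]
contact_force: [-0.2, 1.3, 0.3]
opening: 0.371
```

play_rows --targets '[[[0,0,0],[0,0,0],255],[[0,0,0],[0,0,0],255],[[0,0,0],[0,0,0],255],[[0,0,0],[0,0,0],255],[[0,0,0],[0,0,0],255]]'

```text
clock: 4.75
tool_pos: [0.4851, 0.2335, 0.1009]
eef_rot: [0.483, 0.517, -0.483, 0.517]
contact_force: [-0.6, -0.4, 1.8]
opening: 0.252
```

play_rows --targets '[[[0,0,0],[0,0,0.2],255],[[0,0,0],[0,0,0.3],255],[[0,0,0],[0,0,0.5],255]]'

```text
clock: 5.05
tool_pos: [0.4847, 0.2331, 0.1413]
eef_rot: [0.482, 0.517, -0.483, 0.517]
contact_force: [0.3, -0.2, -0.6]
opening: 0.25
```

```bash
python3 -c "
from h import *
st([.467,-.388,.24],-.029)
snap('scene','s3')
a=cv2.imread('pics/s3.png')[200:440,150:350];cv2.imwrite('pics/c5.png',cv2.resize(a,None,fx=2.4,fy=2.4))
"
```

```text
t 5.05 p [0.4847 0.2331 0.1413] op mm 22.0 F [ 0.3 -0.2 -0.6]
toolx [-0.001 -0.001 -1.   ] tooly [ 0.998  0.068 -0.002] q [-0.31  0.78 -0.37  1.93  0.52  0.53 -0.98]
shift units [ -0.44 -15.53   2.47]
turn 1 [ 0.001 -0.002 -0.097]
turn -1 [2.000e-03 1.000e-03 3.044e+00]
```

View pics/c5.png

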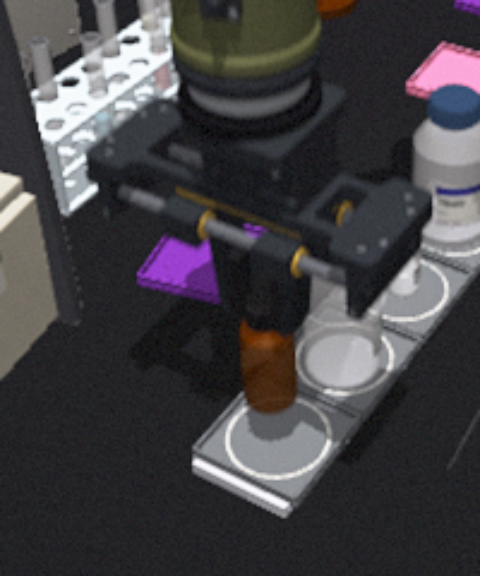

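play_rows --targets '[[[0,0,0],[0,0,0.8],255],[[0,0,0],[0,0,0.8],255],[[0,0,-0.03],[0,-0.2,0.7],255],[[0,0,-0.03],[0,-0.5,0.2],255],[[0,0,-0.03],[0,-0.8,0],255]]'

```text
clock: 5.6
tool_pos: [0.4861, 0.1756, 0.2434]
eef_rot: [0.507, 0.495, -0.503, 0.495]
contact_force: [0.9, -1.1, -0.0]
opening: 0.252
```

play_rows --targets '[[[0,0,0],[0,-0.9,0],255],[[0,0,0],[0,-0.9,0],255],[[0,0,0],[0,-0.9,0],255],[[0,0,0],[0,-0.9,0],255],[[0,0,0],[0,-0.9,0],255]]'

```text
clock: 6.1
tool_pos: [0.4851, -0.008, 0.2415]
eef_rot: [0.506, 0.494, -0.505, 0.495]
contact_force: [0.7, -0.0, -1.4]
opening: 0.254
```

play_rows --targets '[[[0,0,0],[0,-0.9,0],255],[[0,0,0],[0,-0.9,0],255],[[0,0,0],[0,-0.9,0],255],[[0,0,0],[-0.2,-0.9,0],255],[[0,0,0],[-0.2,-0.9,0],255]]'

```text
clock: 6.6
tool_pos: [0.4689, -0.1881, 0.2415]
eef_rot: [0.506, 0.494, -0.505, 0.495]
contact_force: [-0.3, 0.6, -0.3]
opening: 0.251
```

play_rows --targets '[[[0,0,0],[0,-0.9,0],255],[[0,0,0],[0,-0.9,0],255],[[0,0,0],[0,-0.9,0],255],[[0,0,0],[0,-0.9,0],255],[[0,0,0],[0,-0.9,0],255]]'

```text
clock: 7.1
tool_pos: [0.4688, -0.3681, 0.2415]
eef_rot: [0.506, 0.494, -0.505, 0.495]
contact_force: [0.9, -0.5, -0.5]
opening: 0.253
```

```bash
python3 -c "
from h import *
st([.467,-.388,.24],-.029)"
```

```text
t 7.1 p [ 0.4688 -0.3681  0.2415] op mm 22.3 F [ 0.9 -0.5 -0.5]
toolx [ 0. -0. -1.] tooly [ 1.    -0.022  0.   ] q [ 0.89  0.72 -0.54  1.67  0.45  0.88  0.15]
shift units [-0.05 -0.5  -0.04]
turn 1 [ 0.     0.    -0.007]
turn -1 [-1.000e-03  0.000e+00  3.135e+00]
```

play_rows --targets '[[[0,0,0],[-0.05,-0.35,0],255],[[0,0,0],[0,-0.15,-0.5],255],[[0,0,0],[0,0,-0.9],255],[[0,0,0],[0,0,-0.9],255],[[0,0,0],[0,0,-0.8],255]]'

```text
clock: 7.6
tool_pos: [0.467, -0.3853, 0.1159]
eef_rot: [0.506, 0.495, -0.505, 0.494]
contact_force: [-0.1, -0.6, -0.6]
opening: 0.252
```

```bash
python3 -c "
from h import *
st([.467,-.388,.102],-.029)
snap('scene','s4');snap('top','t4')
a=cv2.imread('pics/s4.png')[120:290,340:500];b=cv2.imread('pics/t4.png')[260:370,380:540]
cv2.imwrite('pics/c6.png',np.vstack([cv2.resize(a,None,fx=2.1,fy=2.1),cv2.resize(b,None,fx=2.1,fy=2.1)]))"
```

```text
t 7.6 p [ 0.467  -0.3853  0.1159] op mm 22.2 F [-0.1 -0.6 -0.6]
toolx [-0.     0.001 -1.   ] tooly [ 1.    -0.021 -0.   ] q [ 0.86  0.89 -0.44  1.73  0.57  0.65  0.08]
shift units [-0.   -0.07 -0.35]
turn 1 [-0.001 -0.    -0.008]
turn -1 [ 0.000e+00 -2.000e-03  3.134e+00]
```

View pics/c6.png

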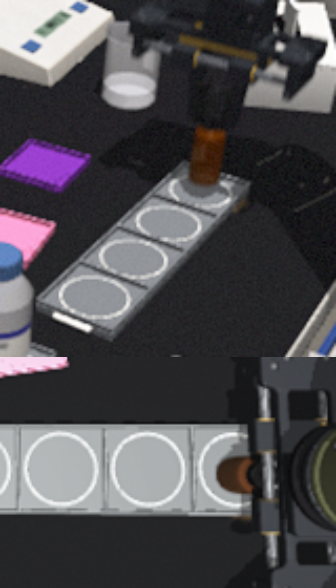

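play_rows --targets '[[[0,0,0],[0,-0.05,-0.15],255],[[0,0,0],[0,0,-0.12],255],[[0,0,0],[0,0,-0.08],255],[[0,0,0],[0,0,0],255],[[0,0,0],[0,0,0],255]]'

```text
clock: 8.2
tool_pos: [0.4675, -0.3887, 0.1036]
eef_rot: [0.506, 0.494, -0.505, 0.495]
contact_force: [0.6, 0.1, -0.3]
opening: 0.257
```

play_rows --targets '[[[0,0,0],[0,0,-0.05],255],[[0,0,0],[0,0,0],255]]'

```text
clock: 8.4
tool_pos: [0.4673, -0.3885, 0.101]
eef_rot: [0.506, 0.494, -0.505, 0.495]
contact_force: [0.8, 0.0, -0.4]
opening: 0.254
```

play_rows --targets '[[[0,0,0],[0,0,-0.02],255],[[0,0,0],[0,0,0],255]]'

```text
clock: 8.6
tool_pos: [0.4674, -0.3888, 0.101]
eef_rot: [-0.505, -0.494, 0.506, -0.495]
contact_force: [-1.4, 0.6, 4.6]
opening: 0.248
```

Contact. I'll release and rise.

play_rows --targets '[[[0,0,0],[0,0,0],150],[[0,0,0],[0,0,0],100],[[0,0,0],[0,0,0],0],[[0,0,0],[0,0,0],0],[[0,0,0],[0,0,0.3],0]]'

```text
clock: 9.1
tool_pos: [0.4662, -0.3879, 0.1111]
eef_rot: [-0.505, -0.496, 0.506, -0.493]
contact_force: [0.2, -0.0, -0.1]
opening: 0.683
```

play_rows --targets '[[[0,0,0],[0,0,0.8],0],[[0,0,0],[0,0,0.9],0],[[0,0,0],[0,0.5,0.8],0],[[0,0,0],[0,0.9,0.3],0],[[0,0,0],[0,1,0],0]]'

```text
clock: 9.6
tool_pos: [0.4685, -0.2929, 0.2272]
eef_rot: [0.507, 0.492, -0.505, 0.496]
contact_force: [1.3, 0.6, -0.3]
opening: 1.0
```

```bash
python3 -c "
from h import *
st([.486,.155,.22],.075)
snap('scene','s5');snap('top','t5')
a=cv2.imread('pics/s5.png')[120:290,340:500];b=cv2.imread('pics/t5.png')[260:370,380:540]
cv2.imwrite('pics/c7.png',np.vstack([cv2.resize(a,None,fx=2.1,fy=2.1),cv2.resize(b,None,fx=2.1,fy=2.1)]))"
```

```text
t 9.6 p [ 0.4685 -0.2929  0.2272] op mm 88.0 F [ 1.3  0.6 -0.3]
toolx [ 0.006 -0.003 -1.   ] tooly [ 1.    -0.025  0.006] q [ 0.78  0.68 -0.52  1.82  0.47  0.76 -0.01]
shift units [ 0.44 11.2  -0.18]
turn 1 [0.003 0.006 0.1  ]
turn -1 [ 0.009 -0.004 -3.042]
```

View pics/c7.png

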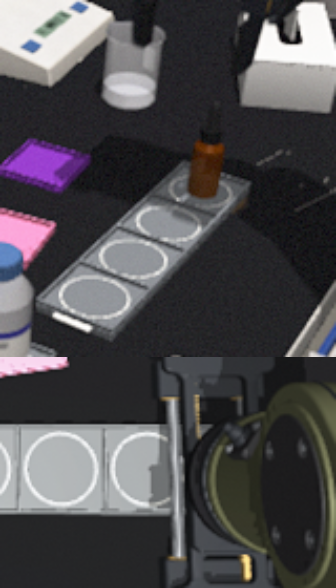

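play_rows --targets '[[[0,0,0.02],[0.08,1,0],0],[[0,0,0.02],[0.08,1,0],0],[[0,0,0.02],[0.08,1,0],0],[[0,0,0.02],[0.1,1,0],0],[[0,0,0.02],[0.1,1,0],0]]'

```text
clock: 10.2
tool_pos: [0.485, -0.0915, 0.2248]
eef_rot: [0.48, 0.519, -0.48, 0.52]
contact_force: [0.6, -0.2, -0.1]
opening: 1.001
```

play_rows --targets '[[[0,0,0],[0,1,0],0],[[0,0,0],[0,1,0],0],[[0,0,0],[0,1,0],0],[[0,0,0],[0,1,0],0],[[0,0,0],[0,1,0],0]]'

```text
clock: 10.7
tool_pos: [0.485, 0.1088, 0.2247]
eef_rot: [0.48, 0.519, -0.48, 0.519]
contact_force: [0.2, -0.2, -0.3]
opening: 1.005
```

```bash
python3 -c "
from h import *
st([.486,.155,.046],.075)"
```

```text
t 10.7 p [0.485  0.1088 0.2247] op mm 88.4 F [ 0.2 -0.2 -0.3]
toolx [ 0.001 -0.    -1.   ] tooly [0.997 0.078 0.001] q [-0.02  0.61 -0.47  1.98  0.45  0.65 -0.7 ]
shift units [ 0.02  1.16 -4.47]
turn 1 [ 0.     0.001 -0.003]
turn -1 [-1.000e-03  0.000e+00  3.139e+00]
```

play_rows --targets '[[[0,0,0],[0.02,0.6,0],0],[[0,0,0],[0,0.56,-0.4],0],[[0,0,0],[0,0,-0.8],0],[[0,0,0],[0,0,-0.8],0],[[0,0,0],[0,0,-0.5],0]]'

```text
clock: 11.2
tool_pos: [0.4854, 0.1535, 0.1228]
eef_rot: [0.479, 0.519, -0.481, 0.519]
contact_force: [-0.3, -0.8, 0.6]
opening: 0.998
```

```bash
python3 -c "
from h import *
st([.486,.155,.046],.075)
snap('scene','s6')
a=cv2.imread('pics/s6.png')[180:420,180:380];cv2.imwrite('pics/c8.png',cv2.resize(a,None,fx=2.4,fy=2.4))"
```

```text
t 11.2 p [0.4854 0.1535 0.1228] op mm 87.9 F [-0.3 -0.8  0.6]
toolx [-0.001 -0.001 -1.   ] tooly [ 0.997  0.078 -0.001] q [-0.2   0.79 -0.32  2.02  0.58  0.42 -0.89]
shift units [ 0.01  0.04 -1.92]
turn 1 [ 0.001 -0.001 -0.003]
turn -1 [2.000e-03 2.000e-03 3.138e+00]
```

View pics/c8.png

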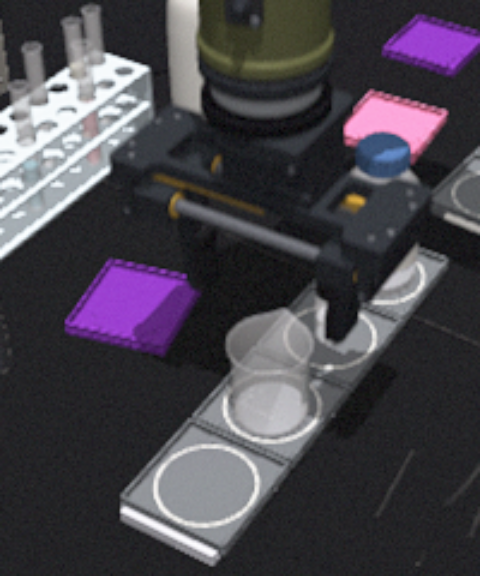

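play_rows --targets '[[[0,0,0],[0,0,-0.7],0],[[0,0,0],[0,0,-0.7],0],[[0,0,0],[0,0,-0.45],0],[[0,0,0],[0,0,0],60],[[0,0,0],[0,0,0],60]]' --newtons 15

```text
clock: 11.75
tool_pos: [0.4862, 0.154, 0.0509]
eef_rot: [0.48, 0.519, -0.48, 0.519]
contact_force: [-0.8, -0.9, 0.5]
opening: 0.844
```

play_rows --targets '[[[0,0,0],[0,0,0],255],[[0,0,0],[0,0,0],255],[[0,0,0],[0,0,0],255],[[0,0,0],[0,0,0],255],[[0,0,0],[0,0,0],255]]'

```text
clock: 12.25
tool_pos: [0.486, 0.1539, 0.0508]
eef_rot: [0.48, 0.519, -0.48, 0.519]
contact_force: [-0.0, -0.5, 6.0]
opening: 0.583
```

```bash
python3 -c "
from h import *
st([.486,.155,.046],.075)
snap('scene','s7')
a=cv2.imread('pics/s7.png')[180:420,180:380];cv2.imwrite('pics/c9.png',cv2.resize(a,None,fx=2.4,fy=2.4))"
```

```text
t 12.25 p [0.486  0.1539 0.0508] op mm 51.3 F [-0.  -0.5  6. ]
toolx [ 0.001  0.    -1.   ] tooly [0.997 0.078 0.001] q [-0.28  0.91 -0.19  2.04  0.67  0.24 -0.97]
shift units [ 0.    0.03 -0.12]
turn 1 [-0.     0.001 -0.003]
turn -1 [-2.000e-03 -0.000e+00  3.139e+00]
```

View pics/c9.png

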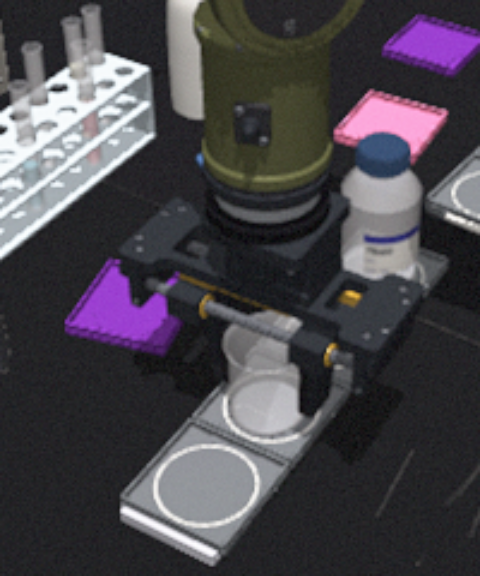

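play_rows --targets '[[[0,0,0],[0,0,0.15],255],[[0,0,0],[0,0,0.3],255],[[0,0,0],[0,0,0.5],255],[[0,0,0],[0,0,0.5],255],[[0,0,0],[0,0,0],255]]'

```text
clock: 12.8
tool_pos: [0.4868, 0.1543, 0.1102]
eef_rot: [0.482, 0.519, -0.479, 0.519]
contact_force: [1.3, -0.2, -1.2]
opening: 0.587
```

```bash
python3 -c "
from h import *
st([.4695,-.308,.22],-.029)
snap('scene','s8')
a=cv2.imread('pics/s8.png')[180:420,180:380];cv2.imwrite('pics/c10.png',cv2.resize(a,None,fx=2.4,fy=2.4))"
```

```text
t 12.8 p [0.4868 0.1543 0.1102] op mm 51.6 F [ 1.3 -0.2 -1.2]
toolx [ 0.004  0.002 -1.   ] tooly [0.997 0.077 0.004] q [-0.21  0.81 -0.3   2.03  0.61  0.39 -0.92]
shift units [ -0.43 -11.56   2.75]
turn 1 [-0.002  0.004 -0.106]
turn -1 [-5.000e-03 -3.000e-03  3.035e+00]
```

View pics/c10.png

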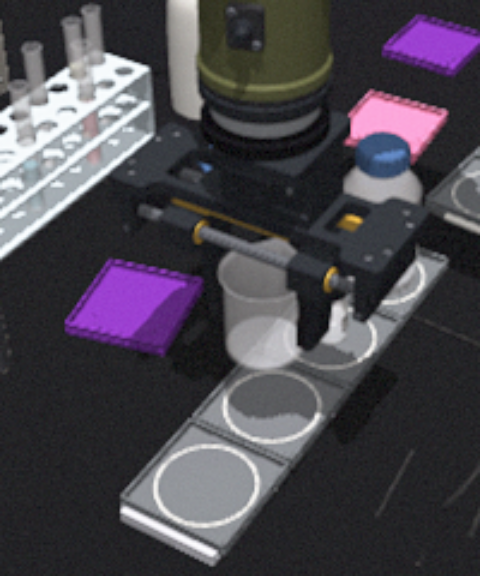

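play_rows --targets '[[[0,0,0],[0,0,0.8],255],[[0,0,0],[0,0,0.9],255],[[0,0,-0.03],[0,-0.2,0.7],255],[[0,0,-0.03],[0,-0.5,0.3],255],[[0,0,-0.04],[0,-0.8,0],255]]'

```text
clock: 13.35
tool_pos: [0.4865, 0.0957, 0.2172]
eef_rot: [0.506, 0.495, -0.503, 0.495]
contact_force: [1.5, -0.1, -1.0]
opening: 0.586
```

play_rows --targets '[[[0,0,0],[0,-0.9,0],255],[[0,0,0],[0,-0.9,0],255],[[0,0,0],[0,-0.9,0],255],[[0,0,0],[-0.2,-0.9,0],255],[[0,0,0],[-0.2,-0.9,0],255]]'

```text
clock: 13.85
tool_pos: [0.4688, -0.0876, 0.215]
eef_rot: [-0.505, -0.495, 0.506, -0.494]
contact_force: [0.0, 0.1, -1.3]
opening: 0.585
```

play_rows --targets '[[[0,0,0],[0,-0.9,0],255],[[0,0,0],[0,-0.9,0],255],[[0,0,0],[0,-0.9,0],255],[[0,0,0],[0,-0.9,0],255],[[0,0,0],[0,-0.9,0],255]]'

```text
clock: 14.35
tool_pos: [0.4688, -0.2675, 0.2149]
eef_rot: [-0.505, -0.495, 0.506, -0.494]
contact_force: [1.2, -0.3, -0.8]
opening: 0.588
```

```bash
python3 -c "
from h import *
st([.4695,-.308,.0515],-.029)"
```

```text
t 14.35 p [ 0.4688 -0.2675  0.2149] op mm 51.8 F [ 1.2 -0.3 -0.8]
toolx [-0.002  0.001 -1.   ] tooly [ 1.    -0.022 -0.002] q [ 0.75  0.69 -0.52  1.86  0.5   0.73 -0.08]
shift units [ 0.02 -1.01 -4.08]
turn 1 [-0.001 -0.002 -0.007]
turn -1 [ 3.000e-03 -1.000e-03  3.135e+00]
```

play_rows --targets '[[[0,0,0],[0,-0.6,0],255],[[0,0,0],[0,-0.4,-0.5],255],[[0,0,0],[0,0,-0.9],255],[[0,0,0],[0,0,-0.9],255],[[0,0,0],[0,0,-0.9],255]]'

```text
clock: 14.85
tool_pos: [0.4688, -0.3061, 0.0857]
eef_rot: [-0.505, -0.495, 0.506, -0.494]
contact_force: [-0.4, -1.2, -0.6]
opening: 0.588
```

play_rows --targets '[[[0,0,0],[0,0,-0.3],255],[[0,0,0],[0,0,-0.25],255],[[0,0,0],[0,0,-0.15],255],[[0,0,0],[0,0,-0.08],255],[[0,0,0],[0,0,0],255]]'

```text
clock: 15.35
tool_pos: [0.47, -0.3063, 0.0575]
eef_rot: [0.506, 0.494, -0.505, 0.495]
contact_force: [0.8, -0.2, -0.5]
opening: 0.589
```

```bash
python3 -c "
from h import *
st([.4695,-.308,.0505],-.029)
snap('scene','s9')
a=cv2.imread('pics/s9.png')[120:290,300:500];cv2.imwrite('pics/c11.png',cv2.resize(a,None,fx=2.6,fy=2.6))"
```

```text
t 15.35 p [ 0.47   -0.3063  0.0575] op mm 51.8 F [ 0.8 -0.2 -0.5]
toolx [ 0.001 -0.001 -1.   ] tooly [ 1.    -0.022  0.001] q [ 0.69  0.94 -0.34  1.88  0.69  0.43 -0.18]
shift units [-0.01 -0.04 -0.18]
turn 1 [ 0.001  0.001 -0.007]
turn -1 [-2.000e-03  1.000e-03  3.135e+00]
```

View pics/c11.png

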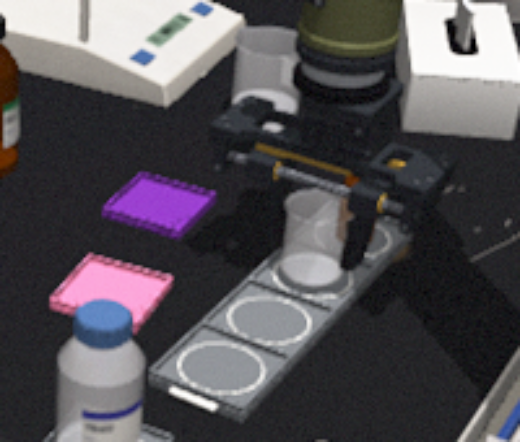

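play_rows --targets '[[[0,0,0],[0,-0.03,-0.12],255],[[0,0,0],[0,0,-0.06],255],[[0,0,0],[0,0,0],255]]'

```text
clock: 15.7
tool_pos: [0.4698, -0.308, 0.0504]
eef_rot: [-0.505, -0.494, 0.506, -0.495]
contact_force: [-1.0, -0.4, 4.4]
opening: 0.58
```

Contact again, so I'll open and rise.

play_rows --targets '[[[0,0,0],[0,0,0],80],[[0,0,0],[0,0,0],0],[[0,0,0],[0,0,0],0],[[0,0,0],[0,0,0],0],[[0,0,0],[0,0,0],0]]'

```text
clock: 16.2
tool_pos: [0.4696, -0.3073, 0.0497]
eef_rot: [0.505, 0.495, -0.505, 0.494]
contact_force: [-0.4, 0.6, 0.1]
opening: 0.997
```

play_rows --targets '[[[0,0,0],[0,0,0.5],0],[[0,0,0],[0,0,0.8],0],[[0,0,0],[0,0,0.9],0],[[0,0,0],[0,0,0.9],0],[[0,0,0],[0,0.3,0.9],0]]'

```text
clock: 16.7
tool_pos: [0.4689, -0.2969, 0.211]
eef_rot: [-0.506, -0.494, 0.507, -0.494]
contact_force: [1.0, -0.9, -0.4]
opening: 1.001
```

```bash
python3 -c "
from h import *
st([.4997,-.007,.22],.075)
snap('scene','s10')
a=cv2.imread('pics/s10.png')[120:290,300:500];cv2.imwrite('pics/c12.png',cv2.resize(a,None,fx=2.6,fy=2.6))"
```

```text
t 16.7 p [ 0.4689 -0.2969  0.211 ] op mm 88.1 F [ 1.  -0.9 -0.4]
toolx [-0.    -0.001 -1.   ] tooly [ 1.    -0.025 -0.   ] q [ 0.79  0.71 -0.53  1.82  0.51  0.75 -0.04]
shift units [0.77 7.25 0.23]
turn 1 [ 0.001 -0.     0.1  ]
turn -1 [-0.000e+00 -2.000e-03 -3.042e+00]
```

View pics/c12.png

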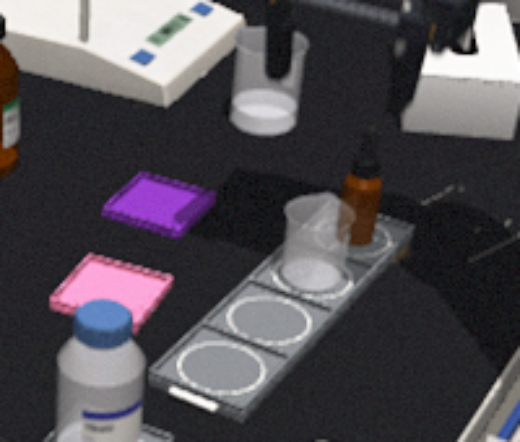

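play_rows --targets '[[[0,0,0.02],[0.15,0.9,0.2],0],[[0,0,0.02],[0.15,1,0],0],[[0,0,0.02],[0.15,1,0],0],[[0,0,0.02],[0.15,1,0],0],[[0,0,0.02],[0.17,1,0],0]]'

```text
clock: 17.25
tool_pos: [0.5002, -0.0978, 0.2176]
eef_rot: [0.48, 0.519, -0.48, 0.519]
contact_force: [1.3, 0.2, 0.1]
opening: 1.001
```

play_rows --targets '[[[0,0,0],[0,1,0],0],[[0,0,0],[0,0.8,0],0],[[0,0,0],[0,0.5,0],0],[[0,0,0],[0,0,-0.6],0],[[0,0,0],[0,0,-0.6],0]]'

```text
clock: 17.75
tool_pos: [0.5009, -0.0061, 0.1696]
eef_rot: [0.48, 0.519, -0.479, 0.52]
contact_force: [0.4, -0.8, 0.2]
opening: 1.002
```

```bash
python3 -c "
from h import *
st([.4997,-.007,.095],.075)
snap('scene','s11');snap('top','t11')
a=cv2.imread('pics/s11.png')[130:330,230:430];b=cv2.imread('pics/t11.png')[210:410,200:400];cv2.imwrite('pics/c13.png',np.hstack([cv2.resize(a,None,fx=2,fy=2),cv2.resize(b,None,fx=2,fy=2)]))
c=load('s11')
for s in(1,-1):
  for z in (.0,.01): print(np.round(proj(c,[.5+s*.05,-.007,s*0+.14])))"
```

```text
t 17.75 p [ 0.5009 -0.0061  0.1696] op mm 88.2 F [ 0.4 -0.8  0.2]
toolx [ 0.002  0.001 -1.   ] tooly [0.997 0.08  0.002] q [ 0.19  0.71 -0.44  2.02  0.58  0.54 -0.58]
shift units [-0.03 -0.02 -1.87]
turn 1 [-0.001  0.002 -0.005]
turn -1 [-3.000e-03 -1.000e-03  3.136e+00]
[315. 226.]
[315. 226.]
[365. 244.]
[365. 244.]
```

View pics/c13.png

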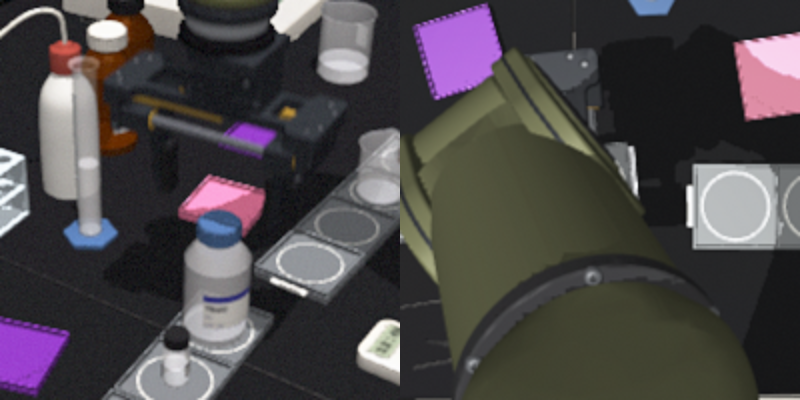

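play_rows --targets '[[[0,0,0],[0,0,-0.6],0],[[0,0,0],[0,0,-0.6],0],[[0,0,0],[0,0,-0.3],0],[[0,0,0],[0,0,-0.15],0],[[0,0,0],[0,0,0],0]]'

```text
clock: 18.35
tool_pos: [0.5005, -0.0074, 0.1038]
eef_rot: [0.48, 0.519, -0.48, 0.519]
contact_force: [0.0, 0.1, -0.1]
opening: 1.0
```

play_rows --targets '[[[0,0,0],[-0.02,0,-0.1],0],[[0,0,0],[0,0,-0.1],0],[[0,0,0],[0,0,0],0]]'

```text
clock: 18.65
tool_pos: [0.4996, -0.0074, 0.0958]
eef_rot: [0.48, 0.519, -0.48, 0.519]
contact_force: [-0.4, -0.5, 0.3]
opening: 1.0
```

play_rows --targets '[[[0,0,0],[0,0,0],255],[[0,0,0],[0,0,0],255],[[0,0,0],[0,0,0],255],[[0,0,0],[0,0,0],255],[[0,0,0],[0,0,0],255]]' --newtons 30

```text
clock: 19.15
tool_pos: [0.4999, -0.0073, 0.0959]
eef_rot: [0.48, 0.519, -0.48, 0.519]
contact_force: [-0.1, 0.8, 1.1]
opening: 0.668
```

play_rows --targets '[[[0,0,0],[0,0,0],255],[[0,0,0],[0,0,0.15],255],[[0,0,0],[0,0,0.3],255],[[0,0,0],[0,0,0.5],255],[[0,0,0],[0,0,0],255]]'

```text
clock: 19.65
tool_pos: [0.5004, -0.0073, 0.1353]
eef_rot: [0.481, 0.518, -0.479, 0.52]
contact_force: [1.0, 0.3, -3.5]
opening: 0.668
```

```bash
python3 -c "
from h import *
st([.474,-.146,.2],-.029)
snap('scene','s12')
a=cv2.imread('pics/s12.png')[130:330,230:430];cv2.imwrite('pics/c14.png',cv2.resize(a,None,fx=2.4,fy=2.4))"
```

```text
t 19.65 p [ 0.5004 -0.0073  0.1353] op mm 58.8 F [ 1.   0.3 -3.5]
toolx [ 0.003  0.001 -1.   ] tooly [0.997 0.078 0.003] q [ 0.16  0.76 -0.38  2.04  0.64  0.45 -0.64]
shift units [-0.66 -3.47  1.62]
turn 1 [-0.     0.003 -0.107]
turn -1 [-5.000e-03 -1.000e-03  3.035e+00]
```

View pics/c14.png

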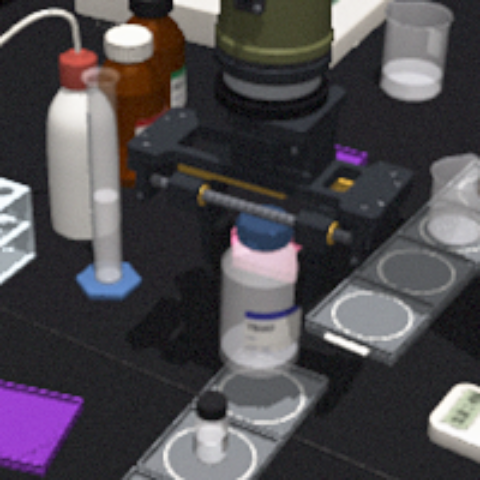

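play_rows --targets '[[[0,0,-0.02],[-0.1,-0.3,0.3],255],[[0,0,-0.02],[-0.1,-0.6,0.1],255],[[0,0,-0.02],[-0.15,-0.7,0],255],[[0,0,-0.02],[-0.15,-0.7,0],255],[[0,0,-0.02],[-0.15,-0.7,0],255]]'

```text
clock: 20.2
tool_pos: [0.4726, -0.1283, 0.1488]
eef_rot: [-0.505, -0.495, 0.506, -0.494]
contact_force: [0.2, -0.6, -3.2]
opening: 0.67
```

play_rows --targets '[[[0,0,0],[0,-0.35,0],255],[[0,0,0],[0,-0.1,-0.3],255],[[0,0,0],[0,0,-0.4],255],[[0,0,0],[0,0,-0.3],255],[[0,0,0],[0,0,0],255]]'

```text
clock: 20.7
tool_pos: [0.4724, -0.1438, 0.1074]
eef_rot: [-0.504, -0.496, 0.506, -0.494]
contact_force: [-0.5, -0.5, -2.4]
opening: 0.667
```

```bash
python3 -c "
from h import *
st([.474,-.146,.096],-.029)
snap('scene','s13')
a=cv2.imread('pics/s13.png')[130:330,270:470];cv2.imwrite('pics/c15.png',cv2.resize(a,None,fx=2.4,fy=2.4))"
```

```text
t 20.7 p [ 0.4724 -0.1438  0.1074] op mm 58.7 F [-0.5 -0.5 -2.4]
toolx [-0.004  0.002 -1.   ] tooly [ 1.    -0.02  -0.004] q [ 0.41  0.81 -0.33  2.07  0.7   0.38 -0.51]
shift units [ 0.04 -0.05 -0.29]
turn 1 [-0.002 -0.004 -0.009]
turn -1 [ 6.000e-03 -2.000e-03  3.132e+00]
```

View pics/c15.png

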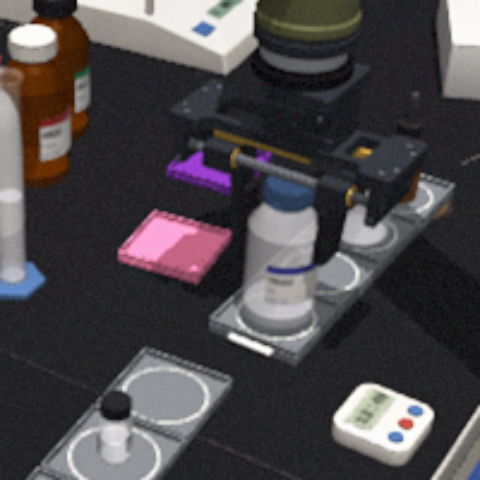

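play_rows --targets '[[[0,0,0],[0.03,-0.04,-0.15],255],[[0,0,0],[0,0,-0.1],255],[[0,0,0],[0,0,-0.04],255],[[0,0,0],[0,0,0],255]]'

```text
clock: 21.15
tool_pos: [0.4748, -0.1469, 0.098]
eef_rot: [-0.505, -0.494, 0.505, -0.494]
contact_force: [0.6, 0.1, -3.6]
opening: 0.669
```

play_rows --targets '[[[0,0,0],[0,0,-0.05],255],[[0,0,0],[0,0,-0.02],255],[[0,0,0],[0,0,0],255]]'

```text
clock: 21.45
tool_pos: [0.475, -0.147, 0.0958]
eef_rot: [0.506, 0.494, -0.505, 0.495]
contact_force: [-0.6, 0.5, 2.4]
opening: 0.668
```

play_rows --targets '[[[0,0,0],[0,0,0],60],[[0,0,0],[0,0,0],0],[[0,0,0],[0,0,0],0],[[0,0,0],[0,0,0],0],[[0,0,0],[0,0,0.3],0]]'

```text
clock: 21.95
tool_pos: [0.4741, -0.1467, 0.1065]
eef_rot: [-0.505, -0.495, 0.506, -0.494]
contact_force: [-1.5, -0.8, 0.2]
opening: 1.0
```

play_rows --targets '[[[0,0,0],[0,0,0.8],0],[[0,0,0],[0,0,0.9],0],[[0,0,0.05],[0,0.4,0.6],0],[[0,0,0.05],[0.2,0.8,0],0],[[0,0,0],[0.2,1,0],0]]'

```text
clock: 22.45
tool_pos: [0.4913, -0.06, 0.2001]
eef_rot: [0.481, 0.518, -0.481, 0.519]
contact_force: [1.1, 0.3, 0.3]
opening: 1.005
```

play_rows --targets '[[[0,0,0],[0,1,0],0],[[0,0,0],[0,1,0],0],[[0,0,0],[0,0.8,0],0],[[0,0,0],[0,0.3,0],0],[[0,0,0],[0,0,0],0]]'

```text
clock: 22.95
tool_pos: [0.4908, 0.0666, 0.1994]
eef_rot: [0.479, 0.52, -0.479, 0.52]
contact_force: [0.3, -0.0, 0.1]
opening: 1.0
```

```bash
python3 -c "
from h import *
st([.4915,.071,.052],.075)
snap('scene','s14')
a=cv2.imread('pics/s14.png')[130:380,230:480];cv2.imwrite('pics/c16.png',cv2.resize(a,None,fx=2.2,fy=2.2))"
```

```text
t 22.95 p [0.4908 0.0666 0.1994] op mm 88.0 F [ 0.3 -0.   0.1]
toolx [ 0.     0.001 -1.   ] tooly [0.997 0.081 0.   ] q [ 0.08  0.66 -0.49  2.01  0.54  0.6  -0.7 ]
shift units [ 0.02  0.11 -3.69]
turn 1 [-0.001  0.    -0.006]
turn -1 [-0.000e+00 -1.000e-03  3.135e+00]
```

View pics/c16.png

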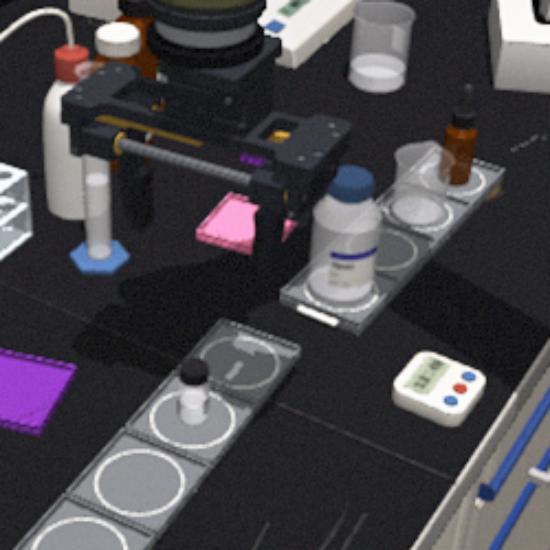

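play_rows --targets '[[[0,0,0],[0.02,0.11,-0.7],0],[[0,0,0],[0,0,-0.9],0],[[0,0,0],[0,0,-0.9],0],[[0,0,0],[0,0,-0.7],0],[[0,0,0],[0,0,-0.35],0]]'

```text
clock: 23.5
tool_pos: [0.4907, 0.066, 0.0551]
eef_rot: [0.479, 0.518, -0.483, 0.518]
contact_force: [-0.4, 0.2, 0.7]
opening: 1.002
```

play_rows --targets '[[[0,0,0],[0,0,0],150],[[0,0,0],[0,0,0],150],[[0,0,0],[0,0,0],150],[[0,0,0],[0,0,0],150],[[0,0,0],[0,0,0],255]]' --newtons 15

```text
clock: 24.0
tool_pos: [0.4921, 0.0693, 0.0581]
eef_rot: [0.481, 0.519, -0.48, 0.519]
contact_force: [0.3, -0.2, -0.3]
opening: 0.568
```

play_rows --targets '[[[0,0,0],[0,0,0],255],[[0,0,0],[0,0,0],255],[[0,0,0],[0,0,0],255],[[0,0,0],[0,0,0],255],[[0,0,0],[0,0,0],255]]'

```text
clock: 24.5
tool_pos: [0.4917, 0.0695, 0.0574]
eef_rot: [0.48, 0.519, -0.48, 0.519]
contact_force: [-0.2, 0.7, 0.9]
opening: 0.261
```

```bash
python3 -c "
from h import *
st()
snap('scene','s15')
a=cv2.imread('pics/s15.png')[180:380,200:400];cv2.imwrite('pics/c17.png',cv2.resize(a,None,fx=2.4,fy=2.4))"
```

```text
t 24.5 p [0.4917 0.0695 0.0574] op mm 22.9 F [-0.2  0.7  0.9]
toolx [ 0.  0. -1.] tooly [0.997 0.078 0.   ] q [-0.11  0.9  -0.21  2.08  0.76  0.24 -0.91]
```

View pics/c17.png

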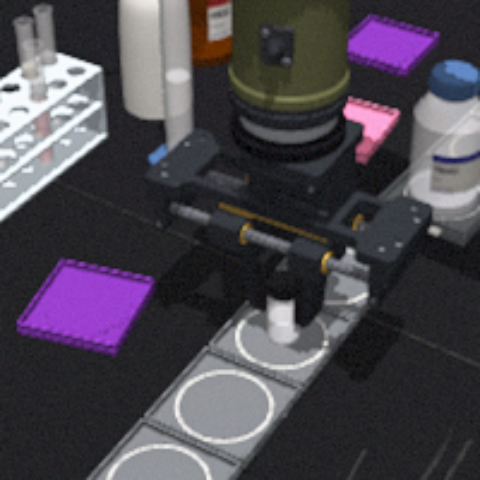

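play_rows --targets '[[[0,0,0],[0,0,0.3],255],[[0,0,0],[0,0,0.7],255],[[0,0,0],[0,0,0.9],255],[[0,0,0],[0,0,0.9],255],[[0,0,0],[0,0,0.9],255]]'

```text
clock: 25.05
tool_pos: [0.4911, 0.0693, 0.2066]
eef_rot: [0.48, 0.519, -0.48, 0.519]
contact_force: [0.7, -0.3, -0.6]
opening: 0.266
```

play_rows --targets '[[[0,0,-0.02],[0,-0.3,0.4],255],[[0,0,-0.02],[-0.1,-0.7,0.1],255],[[0,0,-0.02],[-0.1,-0.9,0],255],[[0,0,-0.02],[-0.1,-0.9,0],255],[[0,0,-0.02],[-0.2,-0.9,0],255]]'

```text
clock: 25.55
tool_pos: [0.4715, -0.0799, 0.2254]
eef_rot: [0.506, 0.494, -0.505, 0.494]
contact_force: [-0.0, -0.4, -0.1]
opening: 0.258
```

play_rows --targets '[[[0,0,0],[0,-0.9,0],255],[[0,0,0],[0,-0.9,0],255],[[0,0,0],[0,-0.9,0],255],[[0,0,0],[0,-0.7,0],255],[[0,0,0],[0,-0.4,0],255]]'

```text
clock: 26.05
tool_pos: [0.4706, -0.2337, 0.2249]
eef_rot: [-0.506, -0.494, 0.507, -0.493]
contact_force: [-0.3, -0.4, -0.8]
opening: 0.265
```

```bash
python3 -c "
from h import *
st([.472,-.230,.058],-.029)
snap('scene','s16');snap('top','t16')
a=cv2.imread('pics/s16.png')[100:300,300:500];b=cv2.imread('pics/t16.png')[220:420,320:520];cv2.imwrite('pics/c18.png',np.hstack([cv2.resize(a,None,fx=2,fy=2),cv2.resize(b,None,fx=2,fy=2)]))"
```

```text
t 26.05 p [ 0.4706 -0.2337  0.2249] op mm 23.3 F [-0.3 -0.4 -0.8]
toolx [-0.001 -0.001 -1.   ] tooly [ 1.    -0.026 -0.001] q [ 0.72  0.66 -0.57  1.89  0.52  0.74 -0.17]
shift units [ 0.04  0.09 -4.17]
turn 1 [ 0.001 -0.001 -0.003]
turn -1 [2.000e-03 2.000e-03 3.139e+00]
```

View pics/c18.png

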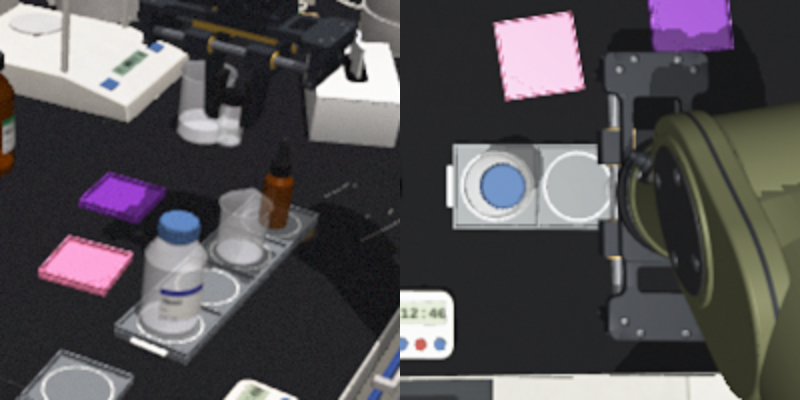

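```bash
python3 -c "
from h import *
c=load('t16');print(ray(c,371.5,313.5,.13))"
```

```text
[ 0.47395573 -0.14785657  0.13      ]
```

play_rows --targets '[[[0,0,0],[0.04,0.06,-0.6],255],[[0,0,0],[0,0,-0.8],255],[[0,0,0],[0,0,-0.7],255],[[0,0,0],[0,0,-0.6],255],[[0,0,0],[0,0,0],255]]'

```text
clock: 26.65
tool_pos: [0.4715, -0.2258, 0.115]
eef_rot: [-0.504, -0.497, 0.506, -0.493]
contact_force: [-0.5, 1.0, -0.9]
opening: 0.264
```

play_rows --targets '[[[0,0,0],[0,0,-0.5],255],[[0,0,0],[0,0,-0.5],255],[[0,0,0],[0,0,-0.2],255],[[0,0,0],[0,0,0],255]]'

```text
clock: 27.05
tool_pos: [0.4733, -0.2273, 0.0695]
eef_rot: [-0.505, -0.495, 0.505, -0.495]
contact_force: [-0.2, 0.5, 0.1]
opening: 0.26
```

```bash
python3 -c "
from h import *
st([.472,-.230,.058],-.029)
snap('scene','s17');snap('top','t17')
a=cv2.imread('pics/s17.png')[100:300,300:500];b=cv2.imread('pics/t17.png')[220:420,320:520];cv2.imwrite('pics/c19.png',np.hstack([cv2.resize(a,None,fx=2,fy=2),cv2.resize(b,None,fx=2,fy=2)]))"
```

```text
t 27.05 p [ 0.4733 -0.2273  0.0695] op mm 22.8 F [-0.2  0.5  0.1]
toolx [-0.001  0.    -1.   ] tooly [ 1.    -0.021 -0.001] q [ 0.56  0.9  -0.33  1.99  0.76  0.38 -0.39]
shift units [-0.03 -0.07 -0.29]
turn 1 [-0.    -0.001 -0.008]
turn -1 [ 1.000e-03 -1.000e-03  3.133e+00]
```

View pics/c19.png

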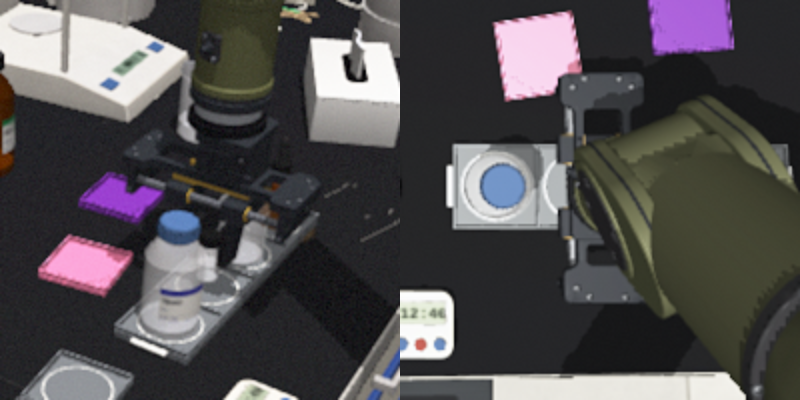

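play_rows --targets '[[[0,0,0],[-0.03,-0.07,-0.15],255],[[0,0,0],[0,0,-0.1],255],[[0,0,0],[0,0,0],255]]'

```text
clock: 27.45
tool_pos: [0.4717, -0.2311, 0.0591]
eef_rot: [-0.505, -0.494, 0.506, -0.494]
contact_force: [-0.1, 1.1, -0.8]
opening: 0.259
```

play_rows --targets '[[[0,0,0],[0,0,-0.04],255],[[0,0,0],[0,0,-0.02],255],[[0,0,0],[0,0,0],255]]'

```text
clock: 27.75
tool_pos: [0.4721, -0.2309, 0.0574]
eef_rot: [-0.505, -0.494, 0.505, -0.495]
contact_force: [-1.5, 0.0, 4.1]
opening: 0.265
```

play_rows --targets '[[[0,0,0],[0,0,0],150],[[0,0,0],[0,0,0],100],[[0,0,0],[0,0,0],60],[[0,0,0],[0,0,0],60],[[0,0,0],[0,0,0.3],60]]'

```text
clock: 28.25
tool_pos: [0.4712, -0.2306, 0.0683]
eef_rot: [-0.505, -0.495, 0.506, -0.494]
contact_force: [0.1, -0.5, -0.1]
opening: 0.691
```

play_rows --targets '[[[0,0,0],[0,0,0.7],60],[[0,0,0],[0,0,0.9],60],[[0,0,0],[0,0,0.9],60],[[0,0,0],[0,0,0.9],60],[[0,0,0],[0,0,0.9],60]]'

```text
clock: 28.75
tool_pos: [0.4715, -0.2308, 0.2433]
eef_rot: [0.505, 0.495, -0.505, 0.495]
contact_force: [0.6, -0.5, 0.0]
opening: 0.766
```

play_rows --targets '[[[0,0,0],[0,1,0],60],[[0,0,0],[0,1,0],60],[[0,0,0],[0,1,0],60],[[0,0,0],[0,1,0],60],[[0,0,0],[0,1,0],60]]'

```text
clock: 29.25
tool_pos: [0.4716, -0.0295, 0.2418]
eef_rot: [0.506, 0.494, -0.505, 0.495]
contact_force: [0.4, -0.2, 1.0]
opening: 0.765
```

play_rows --targets '[[[0,0,0],[0,1,0],60],[[0,0,0],[0,1,0],60],[[0,0,0],[0,1,0],60],[[0,0,0],[0,1,0],60],[[0,0,0],[0,0.5,0],60]]'

```text
clock: 29.75
tool_pos: [0.4714, 0.1534, 0.2421]
eef_rot: [0.505, 0.496, -0.503, 0.495]
contact_force: [-0.5, -0.4, -0.2]
opening: 0.763
```

```bash
python3 -c "
from h import *
st()
snap('scene','s18');snap('top','t18')
a=cv2.imread('pics/s18.png')[140:300,340:500];b=cv2.imread('pics/t18.png')[270:350,340:540];
cv2.imwrite('pics/c20.png',cv2.resize(a,None,fx=3.5,fy=3.5,interpolation=2));cv2.imwrite('pics/c21.png',cv2.resize(b,None,fx=4,fy=4,interpolation=2))"
```

```text
t 29.75 p [0.4714 0.1534 0.2421] op mm 67.2 F [-0.5 -0.4 -0.2]
toolx [ 0.001  0.003 -1.   ] tooly [ 1.    -0.017  0.001] q [-0.06  0.6  -0.55  1.96  0.47  0.71 -0.91]
```

View pics/c20.png

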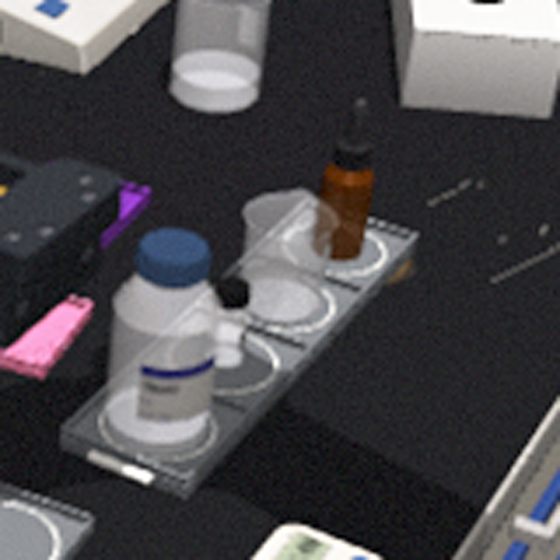

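View pics/c21.png

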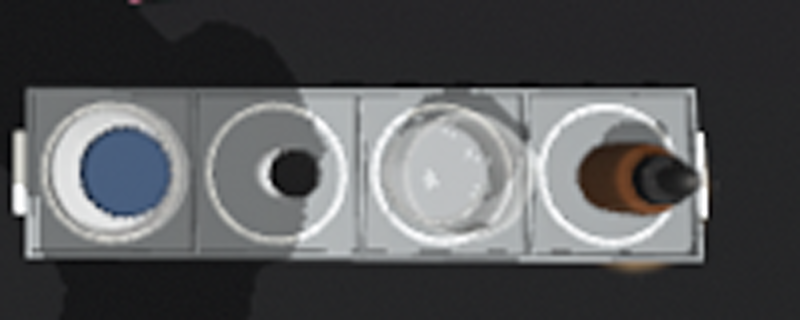

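View pics/t18.png

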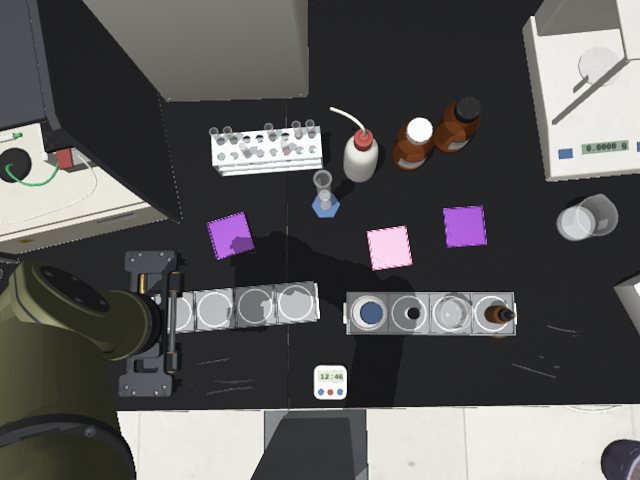

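```bash
python3 -c "
from h import *
c=load('t18');f=lambda x,y:((x+.5)/4-.5+340,(y+.5)/4-.5+270)
for n,p,z,q in[('reag',(126,171),.13,(115,171)),('vial',(295,172),.063,(277,172)),('beakbase',(447,174),.012,(443,174)),('drop',(695,182),.116,(608,176))]:
  P=ray(c,*f(*p),z);Q=ray(c,*f(*q),.009);print(n,P.round(4),'ring',Q.round(4),'diff mm',((P-Q)[:2]*1000).round(1))
"
```

```text
reag [ 0.4758 -0.1473  0.13  ] ring [ 0.4745 -0.1505  0.009 ] diff mm [1.3 3.2]
vial [ 0.4731 -0.229   0.063 ] ring [ 0.4725 -0.229   0.009 ] diff mm [ 0.6 -0.1]
beakbase [ 0.47   -0.3101  0.012 ] ring [ 0.47   -0.3089  0.009 ] diff mm [ 0.  -1.2]
drop [ 0.4663 -0.3898  0.116 ] ring [ 0.4674 -0.388   0.009 ] diff mm [-1.2 -1.9]
```

All four are within about 4 mm of their bay centres and upright. I'm handing in.

```bash
python3 -c "
from h import *
print(r.finish_job())"
```

```text
the job is handed in; nothing more can be done
None
```

I moved all four vessels into the rack in reverse order and handed the job in at about 30 s of the 118 s allowed. From the left, the rack now holds the reagent bottle, vial, beaker and dropper bottle; the dishes held dropper, beaker, vial and reagent.

- **Placing:** in the last top picture each vessel's axis was within about 4 mm of its bay centre, against the 15 mm allowed. All four stood upright in both last views, and I saw none tip on the way.
- **Other things:** the gripper was open and clear of everything. By eye the measuring cylinder had not moved.
- **Corrected on the way:** my first grip on the dropper bottle closed on its body instead of the collar. I opened the gripper, raised it about 10 mm and gripped the collar before lifting.
- **Measurement disagreement:** the two cameras differed by up to about 4 mm on the vessels, and by up to 19 mm on my rough readings of the rack rings in the "scene" view. I used the "top" view for the rack, and its readings fit the 80 mm bay spacing.

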